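# Load the filter cassette into the bench test unit and start the test

## Robot

A 7-joint arm with a two-finger parallel gripper is mounted at the origin on the work surface. World frame = base frame: x ahead of the robot, y to its left, z up, the work surface at z = 0. Lengths are in mm, angles in rad, forces in N, time in s.
With the tool pointing down it reaches from about 400 to 875 mm from the base axis. Payload 4.4 kg.
Tool frame: the origin (TCP) lies between the finger pads; the fingertips stand 17 mm ahead of it and the grasp point (between the pads) lies 2 mm behind it; z points along the fingers, y is the line along which they close (so a half turn about z gives the same grasp; the last joint's range is limited). The gripper opens to 85 mm and grips with 20 to 120 N. Pads are 22 mm wide; open, the fingers measure 114 mm over their backs; the gripper's body (76 mm by 85 mm) begins 54 mm behind the grasp point. The pads swing forward as they close: fully open they stand 13 mm farther back than shut.
Start: joints at [-1.313, 0.628, 0.038, 1.517, -0.027, 0.996, -0.02], TCP at [206.788, 616.244, 248.313] pointing down, gripper open.
Joint ranges: [-3.06, 3.06], [-0.37, 2.12], [-1.25, 1.32], [0.18, 2.47], [-1.1, 4.24], [0.23, 1.98], [-2.94, 2.94]. Speed limits (rad/s): [2.57, 2.57, 3.14, 3.14, 3.14, 3.14, 3.14].

## Interface

Orientations are given as [roll, pitch, yaw] about the fixed x, y, z axes, in that order (R = Rz(yaw) Ry(pitch) Rx(roll)).
In Python, from cell import sensors, get_image, ctrl gives the robot as it stands.
- The arm moves only by the tool send_rows, never from a script. Its argument "series" is a list of rows, each a list of 3 entries, a list of its own where there are three numbers: the finger opening in mm, from 0 to 85.4, then the shift along the world's x, y, z in units of 60 mm (1.0 is 60 mm), then the turn, a rotation vector about the world's x, y, z in units of 5 degrees (1.0 is 5 degrees). A call has 1 to 8 rows; each row shifts and turns the commanded pose from where the row before left it; what a row does not reach is not made up. A row lasts 1/8 s, in which the tool goes at most 62.5 mm and 10.7 degrees, less where a joint would pass 70% of its speed; a pose out of reach is approached as far as the arm can. A call is refused whole if a number of a shift passes 1 or a number of a turn 1, either way. A call with a gripper value outside its range is refused whole. The fingers move at their own pace and stop on an object; the grip force is fixed at half the most. Time passes only in rows, so rows that do not move let the fingers close. It gives the time, the measured TCP pose, the force, the opening and the grip force at its end, in the units of the state.
- sensors.read_state(): the state, without advancing time (a new reading comes with each control period).
- get_image(name): name is "scene" or "top" or "wrist"; returns a dict with "img" (384x512x3 uint8, red, green, blue), "depth" (384x512 float32, mm along the optical axis (not along the pixel's ray), 0 where there is no reading), "vfov" (degrees; the focal length in pixels is half the picture's height over the tangent of half this angle, whatever the lens; pixels are square), "cx", "cy" (the principal point, pixels), "k1" (the pictures are not rectified: a ray, as slopes to the right and down, at radius r is drawn at 1 + k1 r^2 times it, then the intrinsics apply), "world_to_cam" (4x4, takes a point from world to camera coordinates). Camera axes: x right, y down, z forward; pixel columns grow to the right and rows downward; lengths in mm; the calibration is good to about 2 mm. A picture is of the moment at which its call begins.
- ctrl.finish_job(): hands the job in; it is judged then, once.
The state is a dict: "clock": time; "qpos": joint angles; "qd": joint speeds; "tau": joint torques, N m; "eef_pos": TCP position; "tool_rot": TCP orientation; "force": force on the tool from outside, world axes, zero at the start; "torque": the same for the moment, N m; "width": finger opening in mm; "gripper_force": force on a finger pad.
Only numpy, scipy, OpenCV 4.12 (cv2) and the standard library are available. Lean on these libraries where they do the work, as an engineer would, in place of code of your own. Each camera call takes 0.05 s, during which the arm holds its last target. There are 200 camera calls.

## Task

Slide the loose grey filter cassette, nose first, into the slot in the front of the white test unit until it is fully home, with its upright grip fin up against the unit's front face. Only then start the test on the keys on top of the unit: press the large key right down and let it up, then press the small middle key next to it right down and let it up; never press the other small key at the end of the row. Leave the cassette home and let go of it, and leave the carton, multimeter, screwdriver and bottle where they are.

Things in the scene. Friction and masses are not known exactly. Their poses are not given: they have to be found in the camera images.
- cassette: Loose grey plastic filter cassette, 0.12 kg: flat slab 110 long (x) x 70 wide (y) x 8 thick with an upright grip fin near its rear end. Origin: centre of its underside; +x points to the nose (end without fin, enters the slot first), z up. Fin: 36 long (x = -49 to -13), 10 thick (centred at y = 0), from z = 8 up to z = 50; pinch it from above, fingers closing along y.
- cassette_nose (a point): Middle of the lower front edge of the cassette's nose: 55 ahead (+x) of the cassette's origin, on its underside. Axes as the cassette.
- unit: White test unit fixed to the bench, 130 (x) x 150 (y) x 52 high; origin: centre of underside. Front face at x = -65, insertion along +x. Slot in it: 72.4 wide (y = 0 centred), z = 12 to 23.5, 70 deep, upper lip bevelled to z = 28. A ledge level with the slot floor (z = 12) reaches out to x = -115; on it two cheeks 8 high guide the sides, flaring to 88 apart at its end. Keys on top.
- slot_end (a point): Point on the slot floor (unit x = +3, y = 0, z = 12) where cassette_nose is when the cassette is fully home, its fin then touching the unit's front face. Axes as the unit: +x is the insertion direction.
- key_power_top (a point): Centre of the top of the large round black key, 38 in diameter, at unit x = -4, y = +47 (the left end of the row as seen when facing the unit's front). Pressed straight down.
- key_start_top (a point): Centre of the top of the small round black key, 22 in diameter, in the middle of the row, at unit x = -4, y = 0. Pressed straight down.
- key_stop_top (a point): Centre of the top of the other small round black key, 22 in diameter, at unit x = -4, y = -43 (right end of the row). Not to be pressed.
- key_power (a joint): Travel of the large key in m: 0 up, 0.006 fully down (about 5 N), springs back.
- key_start (a joint): Travel of the small middle key in m: 0 up, 0.006 fully down (about 5 N), springs back.
- key_stop (a joint): Travel of the small end key in m: 0 up, 0.006 fully down. Not to be pressed.
- carton: Bystander: small plain cardboard carton 90 x 60 x 35 high. Origin: centre of its underside.
- multimeter: Bystander: green and black multimeter lying flat, 150 (x) x 75 (y) x 42 high. Origin: centre of its underside.
- screwdriver: Bystander: screwdriver lying on the bench, about 200 long. Origin on its underside.
- cleaner: Bystander: upright clear bottle, 64 in diameter, 170 high. Origin: centre of its underside.
Things that resemble listed ones, but are neither listed nor needed, are in the scene too. Leave any pink look-alike of the cassette alone. Leave any purple look-alike of the unit alone.

How it is judged (in metres and radians):
On the way, in this order (a step that is already met when the one before it is completed fails the run):
1. the cassette is fully home in the slot, with no key pressed (x of cassette_nose in the frame of slot_end between -0.004 and 0.004 m and y of cassette_nose in the frame of slot_end between -0.004 and 0.004 m and z of cassette_nose in the frame of slot_end between -0.004 and 0.004 m and angle between the x axis of cassette and the x axis of slot_end, either way round below 0.06 rad and value of joint each of key_power, key_start, key_stop below 0.0015 m), for 0.2 s.
2. the large key is right down, the other keys up, the cassette still home (x of cassette_nose in the frame of slot_end between -0.004 and 0.004 m and y of cassette_nose in the frame of slot_end between -0.004 and 0.004 m and z of cassette_nose in the frame of slot_end between -0.004 and 0.004 m and angle between the x axis of cassette and the x axis of slot_end, either way round below 0.06 rad and value of joint key_power above 0.004 m and value of joint each of key_start, key_stop below 0.0015 m), for 0.04 s.
3. the small middle key is right down, the other keys up, the cassette still home (x of cassette_nose in the frame of slot_end between -0.004 and 0.004 m and y of cassette_nose in the frame of slot_end between -0.004 and 0.004 m and z of cassette_nose in the frame of slot_end between -0.004 and 0.004 m and angle between the x axis of cassette and the x axis of slot_end, either way round below 0.06 rad and value of joint key_start above 0.004 m and value of joint each of key_power, key_stop below 0.0015 m), for 0.04 s.
At the end, for the whole second after the job is handed in: Cassette released, at rest and home: cassette_nose within 4 mm of slot_end along each unit axis, straight within 0.06 rad; all keys up (under 1.5 mm), after the large and then the small middle key were each pressed at least 4 mm with the cassette home (all of step 1 and linear speed of cassette below 0.01 m/s); the robot touches nothing.
It fails at once if the small end key is pressed (over 2.5 mm) (value of joint key_stop above 0.0025 m).
It fails at once if a key is pressed while the cassette is not home (value of joint any of key_power, key_start, key_stop above 0.003 m and not (x of cassette_nose in the frame of slot_end between -0.008 and 0.008 m and y of cassette_nose in the frame of slot_end between -0.006 and 0.006 m and z of cassette_nose in the frame of slot_end between -0.006 and 0.006 m and angle between the x axis of cassette and the x axis of slot_end, either way round below 0.1 rad)).
It fails at once if a bystander is moved by more than 30 mm (distance of any of carton, multimeter, screwdriver, cleaner from where it was at the start of the episode above 0.03 m).
It fails at once if the bottle is tipped over (angle between cleaner's own z axis and vertical above 0.5 rad).
It also fails if it takes over 51 s, if anything falls off the work surface, if the arm or the gripper's body presses on something with over 40 N, if the wrist force passes 120 N, or if a joint passes its speed limit or range.

## Working session

There is one attempt and no reset: what is moved stays moved. The work goes in short steps, Python scripts to look and compute and a tool call to move; the robot and the scene stay as the last step left them, time stands still between calls to the robot, and variables do not carry over. Pictures are saved under pics/ and viewed, at most 10 in all, crops included, and the job is handed in when it is done.

Besides the shell and the picture viewer there is one more tool, called after "Call:" as name(argument=value, ...), one argument or row to a line, values as JSON. send_rows: Moves the arm, as the interface text tells. Its arguments: {"type":"object","properties":{"series":{"type":"array"}},"required":["series"]}

```bash
mkdir -p pics
cat > h.py <<'E'
import numpy as np, cv2, json
from cell import sensors, get_image, ctrl
def K(d):
    f=d["img"].shape[0]/2/np.tan(np.radians(d["vfov"])/2)
    return f
def grab(n):
    d=get_image(n); np.savez("/tmp/%s.npz"%n,**d); return d
def load(n): return {k:v for k,v in np.load("/tmp/%s.npz"%n).items()}
def rays(d,uv):
    uv=np.atleast_2d(np.array(uv,float)); f=K(d)
    p=(uv-[float(d["cx"]),float(d["cy"])])/f; s=p.copy()
    for _ in range(20): s=p/(1+float(d["k1"])*(s**2).sum(1,keepdims=True))
    return np.c_[s,np.ones(len(s))]
def onplane(d,uv,z):
    T=np.array(d["world_to_cam"]); R,t=T[:3,:3],T[:3,3]; c=-R.T@t
    w=rays(d,uv)@R
    return c+w*((z-c[2])/w[:,2:3])
def cloud(d):
    h,w=d["depth"].shape; vv,uu=np.mgrid[:h,:w]
    T=np.array(d["world_to_cam"]); R,t=T[:3,:3],T[:3,3]
    r=rays(d,np.c_[uu.ravel(),vv.ravel()])*d["depth"].reshape(-1,1)
    return ((r-t)@R).reshape(h,w,3)
E
python3 - <<'E'
from h import *
s=sensors.read_state(); print({k:np.round(v,3).tolist() for k,v in s.items()})
a=grab("top");b=grab("scene")
for n,d in(("top",a),("scene",b)):
    cv2.imwrite("pics/%s0.png"%n,cv2.resize(d["img"][...,::-1],(800,600)))
    print(n,d["vfov"],d["cx"],d["cy"],d["k1"],np.round(d["world_to_cam"],3).tolist())
E
```

```text
{'clock': 0.0, 'qpos': [-1.313, 0.629, 0.038, 1.518, -0.027, 0.996, -0.02], 'qd': [-0.002, 0.001, 0.002, 0.002, 0.001, -0.001, -0.001], 'tau': [-0.0, -56.339, 1.226, -19.345, 0.011, 0.01, 0.0], 'eef_pos': [206.597, 615.658, 247.395], 'tool_rot': [-3.14, 0.0, 2.818], 'force': [0.644, -0.176, -1.418], 'torque': [0.003, 0.014, -0.003], 'gripper_force': 0.0, 'width': 85.398}
top 51.87720615550669 247.60413435100386 189.8019186994725 -0.12744709299728432 [[0.012, -1.0, 0.015, 52.084], [-0.993, -0.014, -0.117, 559.381], [0.117, -0.014, -0.993, 972.856], [0.0, 0.0, 0.0, 1.0]]
scene 56.01725843378702 260.00670704391035 189.3163614415731 -0.1027913635868315 [[0.712, 0.702, 0.005, -425.889], [0.519, -0.521, -0.677, -208.832], [-0.473, 0.485, -0.736, 1269.051], [0.0, 0.0, 0.0, 1.0]]
```

View pics/top0.png

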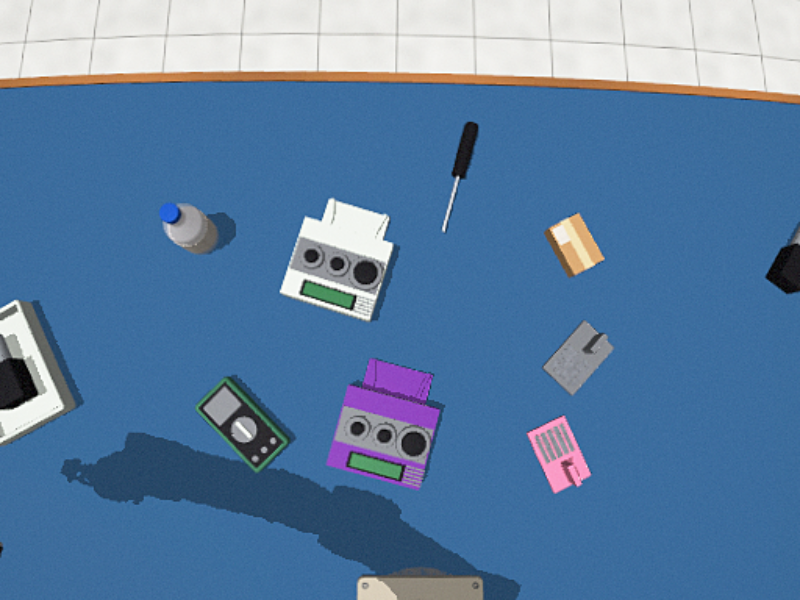

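View pics/scene0.png

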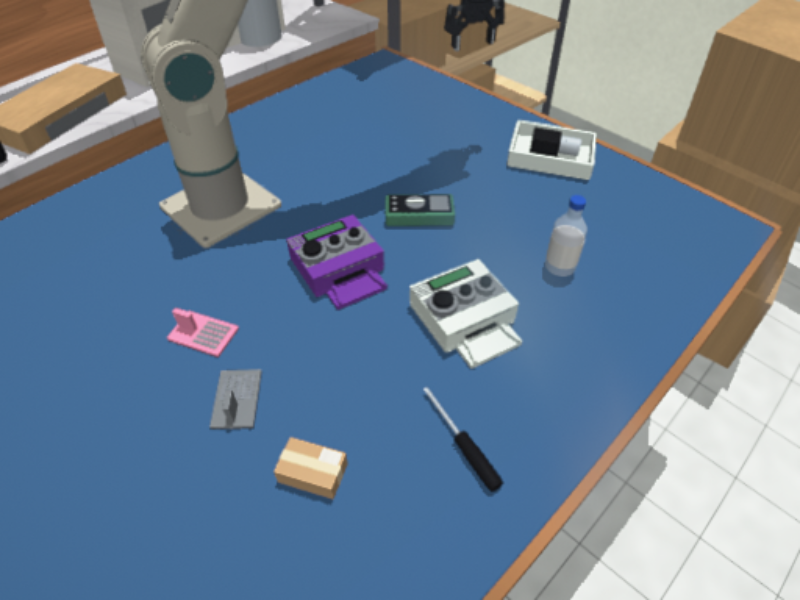

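Candidates for the cassette (top0.png): the grey slab (578,357), which is my choice because it is grey with its fin at the upper right, and the pink look-alike (560,455). For the unit: the white one (340,262), which is my choice, and the purple look-alike (385,425).

```bash
cat > meas.py <<'E'
from h import *
def rect(P):
    (c,s,a)=cv2.minAreaRect(P[:,:2].astype(np.float32)); return np.round(c,1),np.round(s,1),round(a,2)
def report(n):
    d=load(n); C=cloud(d); hsv=cv2.cvtColor(d["img"],cv2.COLOR_RGB2HSV); X,Y,Z=C[...,0],C[...,1],C[...,2]
    ok=(d["depth"]>0)
    grey=(hsv[...,1]<60)&ok&(X>300)&(X<800)&(Y>-420)&(Y<-100)
    sl=grey&(Z>2)&(Z<14); fin=grey&(Z>42)&(Z<58)
    print(n,"slab",sl.sum(),rect(C[sl]),Z[sl].mean(),"fin",fin.sum(),rect(C[fin]) if fin.sum()>4 else "",C[fin].mean(0) if fin.any() else '')
    wh=ok&(X>450)&(X<850)&(Y>0)&(Y<300)&(hsv[...,1]<60)
    m=cv2.morphologyEx((wh&(Z>47)&(Z<57)).astype(np.uint8),cv2.MORPH_OPEN,np.ones((3,3)))>0
    allm=ok&(X>450)&(X<850)&(Y>0)&(Y<300)&(Z>46)&(Z<60)&~((hsv[...,0]>125)&(hsv[...,1]>90))
    k,l,st,ct=cv2.connectedComponentsWithStats(allm.astype(np.uint8)); i=1+st[1:,4].argmax(); M=l==i
    print("unit top",M.sum(),rect(C[M]),np.median(Z[M]))
    # keys: dark blobs on unit
    H=cv2.convexHull(np.argwhere(M)[:,::-1].astype(np.int32)); hm=cv2.fillConvexPoly(np.zeros(M.shape,np.uint8),H,1)
    dk=((hsv[...,2]<70)&(hm>0)).astype(np.uint8)
    k,l,st,ct=cv2.connectedComponentsWithStats(dk)
    for j in range(1,k):
        if st[j,4]>25: 
            z=np.median(Z[l==j]); print("key",st[j,4],ct[j].round(1),z.round(1),onplane(d,ct[j],z)[0].round(1))
    led=ok&(X>550)&(X<850)&(Y>0)&(Y<250)&(hsv[...,1]<60)&(Z>8)&(Z<16)
    k,l,st,ct=cv2.connectedComponentsWithStats(led.astype(np.uint8)); 
    if k>1: i=1+st[1:,4].argmax(); print("ledge",st[i,4],rect(C[l==i]),np.median(Z[l==i]))
if __name__=="__main__":
    for n in("top","scene"): report(n)
    d=load("top"); u=d["img"][...,::-1]
    a=cv2.resize(u[190:270,330:410],(400,400),interpolation=2); b=cv2.resize(u[120:210,175:265],(400,400),interpolation=2)
    cv2.imwrite("pics/crop0.png",np.hstack([a,b]))
E
python3 meas.py
```

```text
top slab 1222 (array([ 490.7, -260.3]), array([126.3, 384.3]), 86.29) 8.451706890037663 fin 66 (array([ 485.8, -283.9]), array([10.6, 36.3]), 45.73) [ 485.81676271 -283.49047954   49.38733049]
unit top 2363 (array([603.7, 141.9]), array([151.9, 131. ]), 73.52) 52.71524763682681
key 59 [199.1 163.5] 73.5 [617.4 180.4  73.5]
key 56 [215.5 168.4] 73.8 [605.6 139.5  73.8]
key 179 [233.6 174.1] 74.0 [592.   94.9  74. ]
ledge 424 (array([693.3, 114.1]), array([86.2, 42. ]), 73.47) 12.317720796753038
scene slab 1034 (array([ 501.2, -264.6]), array([124.3, 407.8]), 85.73) 6.663911571114646 fin 68 (array([ 487.3, -286.2]), array([11. , 36.7]), 48.22) [ 488.34828139 -286.04397002   47.41104846]
unit top 1439 (array([602.6, 139.9]), array([151.2, 132.8]), 73.42) 50.443158307681216
key 32 [297.5 185.3] 71.2 [609.5 135.2  71.2]
key 116 [283.1 191.2] 71.5 [596.4  90.6  71.5]
ledge 543 (array([658.5, 111.2]), array([130.1, 109.1]), 72.39) 10.385050526907914
```

View pics/crop0.png

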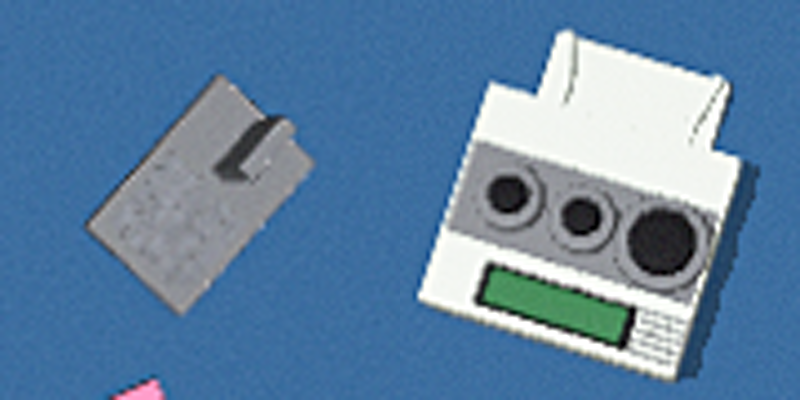

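The crop shows the grey cassette with its fin at the upper right (crop 255,148) and its nose at the lower left. The white unit's ledge faces away from the robot, and the large key is at the right (crop 660,240). Next I get a refined cassette pose.

Run:
```python
from h import *
from meas import rect
for n in("top","scene"):
    d=load(n); C=cloud(d); hsv=cv2.cvtColor(d["img"],cv2.COLOR_RGB2HSV); X,Y,Z=C[...,0],C[...,1],C[...,2]
    g=((hsv[...,1]<90)&(X>400)&(X<570)&(Y>-360)&(Y<-170)&(Z>-5)&(Z<56)).astype(np.uint8)
    k,l,st,ct=cv2.connectedComponentsWithStats(g); i=1+st[1:,4].argmax(); M=l==i
    sl=M&(Z<14); print(n,M.sum(),"slab",rect(C[sl]),"fin mean",C[M&(Z>40)].mean(0).round(1))
    P=onplane(d,np.argwhere(sl)[:,::-1],8.0); print(rect(P))
    for nm,r in(("carton",(560,760,-300,-150)),("driver",(600,900,-60,60)),("bottle",(560,760,220,420)),("meter",(330,540,180,400))):
        m=(X>r[0])&(X<r[1])&(Y>r[2])&(Y<r[3])&(Z>12); print(nm,C[m].mean(0).round(), Z[m].max().round())
```

```text
top 1107 slab (array([ 465.1, -265.9]), array([ 72.6, 115.9]), 47.84) fin mean [ 486.1 -283.5   49. ]
(array([ 465. , -264.4]), array([ 71.4, 114.3]), 46.9)
carton [ 651. -253.   34.] 42.0
driver [725. -28.  23.] 55.0
bottle [649. 360. 104.] 175.0
meter [367. 301.  35.] 46.0
scene 1031 slab (array([ 463.3, -265.6]), array([ 74.7, 113.2]), 47.16) fin mean [ 488.9 -286.5   47.1]
(array([ 467. , -265.7]), array([ 71.5, 114.1]), 47.19)
carton [ 658. -258.   32.] 38.0
driver [679.   9.  27.] 52.0
bottle [668. 359.  90.] 170.0
meter [371. 290.  30.] 44.0
```

Call:
send_rows(
  series=[
    [85,[0.5,-1,0],[0,0,-1]],
    [85,[0.5,-1,0],[0,0,-1]],
    [85,[0.5,-1,0],[0,0,-1]],
    [85,[0.5,-1,0],[0,0,-1]],
    [85,[0.5,-1,0],[0,0,-1]],
    [85,[0.5,-1,0],[0,0,0]],
    [85,[0.5,-1,0],[0,0,0]],
    [85,[0.5,-1,0],[0,0,0]],
  ],
)

```text
clock: 1.1
eef_pos: [430.9, 167.3, 248.3]
tool_rot: [3.141, -0.0, 2.382]
force: [1.8, 0.2, -0.6]
width: 84.8
gripper_force: 0.0
```

Call:
send_rows(
  series=[
    [85,[0.12,-0.94,0],[0,0,0.1]],
    [85,[0.12,-0.94,0],[0,0,0]],
    [85,[0.12,-0.94,-0.2],[0,0,0]],
    [85,[0.12,-0.94,-0.2],[0,0,0]],
    [85,[0.12,-0.94,-0.3],[0,0,0]],
    [85,[0.12,-0.94,-0.3],[0,0,0]],
    [85,[0.12,-0.94,-0.3],[0,0,0]],
    [85,[0.12,-0.94,-0.3],[0,0,0]],
  ],
)

```text
clock: 2.1
eef_pos: [488.0, -283.8, 151.4]
tool_rot: [3.141, -0.001, 2.39]
force: [0.6, 0.2, 0.1]
width: 84.9
gripper_force: 0.0
```

Run:
```python
from h import *
d=grab("wrist"); s=sensors.read_state(); print(s["eef_pos"],s["tool_rot"])
cv2.imwrite("pics/w1.png",d["img"][...,::-1])
C=cloud(d); Z=C[...,2]; hsv=cv2.cvtColor(d["img"],cv2.COLOR_RGB2HSV)
ok=(d["depth"]>0)&(np.hypot(C[...,0]-488,C[...,1]+285)<60)&(Z<70)
f=ok&(Z>44); print("fin",f.sum(),cv2.minAreaRect(C[f][:,:2].astype(np.float32)),C[f].mean(0))
```

```text
[ 486.54142525 -293.87888215  149.72927758] [-3.13567856  0.00472851  2.38132507]
fin 420 ((485.35516357421875, -283.513427734375), (9.131731033325195, 35.58427429199219), 47.02584457397461) [ 484.67873822 -282.67373166   50.1891428 ]
```

View pics/w1.png

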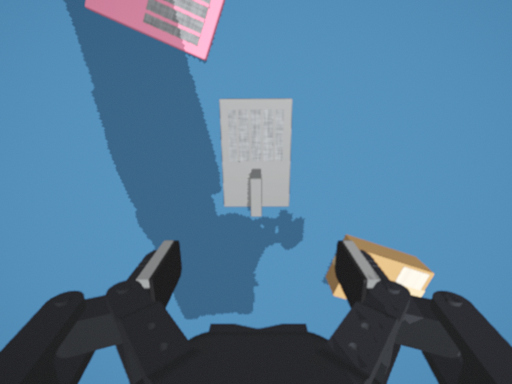

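The wrist view shows the grey cassette at (256,155) with its fin at (256,192), aligned with the finger line; pink is at the top left and the carton at the right. The arm lags its command, so I let it settle and measure again.

Call:
send_rows(
  series=[
    [85,[-0.27,0.5,0],[0,0,0]],
    [85,[0,0,0],[0,0,0]],
    [85,[0,0,0],[0,0,0]],
  ],
)

```text
clock: 2.52
eef_pos: [472.2, -252.2, 152.4]
tool_rot: [3.142, 0.001, 2.391]
force: [-0.4, -0.4, 0.1]
width: 85.1
gripper_force: 0.0
```

```bash
cat > w.py <<'E'
from h import *
d=grab("wrist"); s=sensors.read_state(); print(s["clock"],s["eef_pos"],s["tool_rot"])
C=cloud(d); Z=C[...,2]
ok=(d["depth"]>0)&(np.hypot(C[...,0]-488,C[...,1]+285)<60)&(Z<70)
f=ok&(Z>44); print("fin",f.sum(),cv2.minAreaRect(C[f][:,:2].astype(np.float32)),C[f].mean(0))
q=(d["depth"]>0)&(np.hypot(C[...,0]-466,C[...,1]+265)<75)&(Z>4)&(Z<13); print("slab",q.sum(),cv2.minAreaRect(C[q][:,:2].astype(np.float32)),C[q][:,2].mean())
E
python3 w.py
```

```text
2.575 [ 472.33289277 -252.52808972  152.52882969] [3.14158087e+00 1.11546035e-03 2.39035641e+00]
fin 404 ((485.736572265625, -283.2348937988281), (9.925950050354004, 36.38127517700195), 48.090850830078125) [ 484.86849913 -282.37448973   49.95786629]
slab 6261 ((462.88482666015625, -262.37664794921875), (70.16313171386719, 109.6574478149414), 47.19740295410156) 8.538796735823409
```

Call:
send_rows(
  series=[
    [50,[0.225,-0.517,0],[0,0,0.05]],
    [50,[0,0,0],[0,0,0]],
    [50,[0,0,-0.8],[0,0,0]],
    [50,[0,0,-0.8],[0,0,0]],
    [50,[0,0,-0.3],[0,0,0]],
    [50,[0,0,-0.14],[0,0,0]],
    [50,[0,0,0],[0,0,0]],
    [50,[0,0,0],[0,0,0]],
  ],
)

```text
clock: 3.58
eef_pos: [486.2, -283.7, 31.3]
tool_rot: [3.141, 0.002, 2.395]
force: [0.2, 0.6, 0.0]
width: 50.1
gripper_force: 0.0
```

Call:
send_rows(
  series=[
    [0,[0,0,0],[0,0,0]],
    [0,[0,0,0],[0,0,0]],
    [0,[0,0,0],[0,0,0]],
    [0,[0,0,0],[0,0,0]],
    [0,[0,0,0],[0,0,0]],
  ],
)

```text
clock: 4.2
eef_pos: [485.7, -283.4, 30.6]
tool_rot: [3.141, 0.001, 2.395]
force: [-0.7, 0.1, 4.9]
width: 9.3
gripper_force: 59.3
```

Call:
send_rows(
  series=[
    [0,[0,0,0.5],[0,0,0]],
    [0,[0,0,0.5],[0,0,0]],
    [0,[0,0,0.4],[0,0,0]],
    [0,[0.2,0.3,0],[0,0,0]],
  ],
)

```text
clock: 4.7
eef_pos: [497.3, -267.6, 115.8]
tool_rot: [-3.141, 0.004, 2.391]
force: [-0.1, 0.7, -1.9]
width: 9.2
gripper_force: 58.7
```

Call:
send_rows(
  series=[
    [0,[0.65,0.7,0],[0,0,0.75]],
    [0,[0.65,0.7,0],[0,0,0.75]],
    [0,[0.65,0.7,0],[0,0,0.75]],
    [0,[0.65,0.7,0],[0,0,0.75]],
    [0,[0.65,0.7,0],[0,0,0.75]],
    [0,[0.65,0.7,0],[0,0,0.75]],
    [0,[0.65,0.7,0],[0,0,0.76]],
    [0,[0.4,0.4,0],[0,0,0]],
  ],
)

```text
clock: 5.7
eef_pos: [795.0, 57.1, 112.8]
tool_rot: [3.14, -0.001, 2.857]
force: [-0.3, -0.8, -1.2]
width: 9.4
gripper_force: 58.7
```

Call:
send_rows(
  series=[
    [0,[0,0,0],[0,0,0]],
    [0,[0,0,0],[0,0,0]],
    [0,[0,0,0],[0,0,0]],
  ],
)

```text
clock: 6.08
eef_pos: [793.5, 50.6, 113.8]
tool_rot: [-3.14, -0.001, 2.851]
force: [-0.3, 0.1, -2.1]
width: 9.4
gripper_force: 58.7
```

Run:
```python
from h import *
d=grab("wrist"); s=sensors.read_state(); print(s["clock"],s["eef_pos"],s["tool_rot"],s["width"])
grab("top")
cv2.imwrite("pics/w2.png",d["img"][...,::-1])
```

```text
6.125 [793.72818272  50.86065232 114.07099618] [-3.14045248e+00 -3.74664983e-04  2.85151239e+00] 9.358529893558368
```

View pics/w2.png

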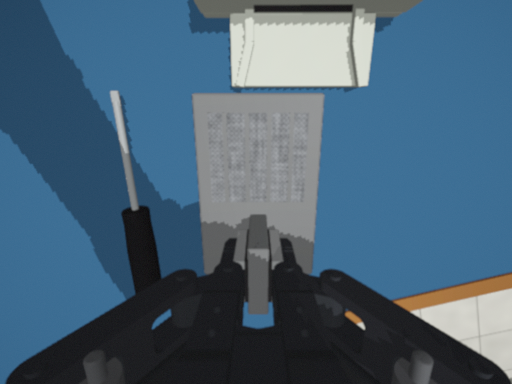

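The wrist view shows the cassette held straight, with its nose edge at row 94 and columns 193–323. The unit's ledge is ahead, front edge at row 87, columns 231–370, with the slot at row 8. I measure both in this one view.

```bash
cat > rel.py <<'E'
from h import *
a=np.radians(163.5); u=np.array([np.cos(a),np.sin(a)]); v=np.array([-u[1],u[0]]); c0=np.array([603.3,141.])
def rel(C): return np.c_[(C[:,:2]-c0)@u,(C[:,:2]-c0)@v]
def rep(n,m,C):
    P=rel(C[m]); print(n,m.sum(),"z",np.median(C[m][:,2]).round(1),"rect(unit frame)",np.round(np.hstack([np.ravel(x) for x in cv2.minAreaRect(P.astype(np.float32))]),2),"pct x",np.percentile(P[:,0],[1,99]).round(1),"y",np.percentile(P[:,1],[1,99]).round(1))
def biggest(m):
    k,l,st,ct=cv2.connectedComponentsWithStats(m.astype(np.uint8)); return l==1+st[1:,4].argmax()
def run(n,zc):
    d=load(n); C=cloud(d); Z=C[...,2]; hsv=cv2.cvtColor(d["img"],cv2.COLOR_RGB2HSV); ok=d["depth"]>0
    R=rel(C.reshape(-1,3)).reshape(Z.shape+(2,))
    ux,uy=R[...,0],R[...,1]; w=ok&(abs(uy)<90)
    rep(n+" cassette",biggest(w&(abs(Z-zc-8)<5)&(ux<-90)),C)
    rep("ledge",biggest(w&(Z>8)&(Z<16)&(ux>-125)&(ux<-60)),C)
    ch=w&(Z>17.5)&(Z<24)&(ux>-120)&(ux<-66)
    for s in(-1,1):
        m=ch&(uy*s>20)
        if m.sum()>10: rep("cheek%+d"%s,m,C)
        for x0 in(-110,-100,-90,-80,-72):
            q=m&(abs(ux-x0)<3)
            if q.sum()>3: print("   ux",x0,"uy",np.percentile(uy[q],[3,97]).round(1))
    t=w&(Z>46)&(Z<58)&(abs(ux)<75)
    if t.sum()>20: rep("top",biggest(t),C)
E
python3 - <<'E'
from rel import *
print("tcp unit",rel(np.array([[793.7,50.8,0]])))
run("wrist",84); run("top",84)
E
```

```text
tcp unit [[-208.17746161   32.40901845]]
wrist cassette 18383 z 91.8 rect(unit frame) [-178.02   31.71   70.38  109.49   89.82] pct x [-225.4 -123.9] y [-2.4 65.8]
ledge 8159 z 12.6 rect(unit frame) [-86.85  -2.4   89.22  54.09  89.62] pct x [-113.5  -60.4] y [-42.1  37.5]
cheek-1 713 z 20.5 rect(unit frame) [-90.23 -43.05  49.22   8.95  10.14] pct x [-113.4  -66.5] y [-50.7 -37.8]
   ux -110 uy [-50.9 -44.6]
   ux -100 uy [-48.1 -41.7]
   ux -90 uy [-45.5 -38.9]
   ux -80 uy [-43.9 -37.8]
   ux -72 uy [-43.6 -37.9]
cheek+1 631 z 20.5 rect(unit frame) [-90.11  40.08   8.52  48.69  80.3 ] pct x [-113.5  -66.4] y [34.7 47.2]
   ux -110 uy [41.1 47.7]
   ux -100 uy [38.6 44.7]
   ux -90 uy [35.9 42.3]
   ux -80 uy [34.7 40.6]
   ux -72 uy [34.7 40.5]Traceback (most recent call last):
  File "<stdin>", line 3, in <module>
  File "rel.py", line 12, in run
    rep(n+" cassette",biggest(w&(abs(Z-zc-8)<5)&(ux<-90)),C)
                      ~~~~~~~^^^^^^^^^^^^^^^^^^^^^^^^^^^^
  File "rel.py", line 7, in biggest
    k,l,st,ct=cv2.connectedComponentsWithStats(m.astype(np.uint8)); return l==1+st[1:,4].argmax()
                                                                                ~~~~~~~~~~~~~~~^^
ValueError: attempt to get argmax of an empty sequence
```

Call:
send_rows(
  series=[
    [0,[0.237,0.508,0],[0,0,0]],
    [0,[0,0,-0.5],[0,0,0]],
    [0,[0,0,-0.4],[0,0,0]],
    [0,[0,0,-0.17],[0,0,0]],
    [0,[0,0,0],[0,0,0]],
    [0,[0,0,0],[0,0,0]],
    [0,[0,0,0],[0,0,0]],
  ],
)

```text
clock: 7.05
eef_pos: [809.4, 83.2, 51.2]
tool_rot: [3.141, 0.002, 2.853]
force: [0.0, 0.4, -1.9]
width: 9.2
gripper_force: 58.8
```

Run:
```python
from rel import *
grab("wrist"); s=sensors.read_state(); print(s["clock"],s["eef_pos"],s["tool_rot"],s["force"],rel(s["eef_pos"][None]))
run("wrist",s["eef_pos"][2]-30)
```

```text
7.1 [809.20806911  83.31862425  50.97559793] [3.14084952e+00 1.63040952e-03 2.85350959e+00] [-0.70915896 -0.36950203 -1.39926515] [[-213.81111604   -3.17500982]]
wrist cassette 18384 z 29.0 rect(unit frame) [-184.11   -4.05   70.36  109.64   89.88] pct x [-231.4 -129.9] y [-38.1  30. ]
ledge 10579 z 12.5 rect(unit frame) [-98.37  -6.53  99.02  32.47  89.91] pct x [-113.7  -82.9] y [-54.6  39.5]
cheek-1 894 z 20.4 rect(unit frame) [-99.28 -44.62  30.75   7.3   14.16] pct x [-114.1  -85.6] y [-50.6 -38.6]
   ux -110 uy [-50.7 -44.2]
   ux -100 uy [-48.1 -41.4]
   ux -90 uy [-45.7 -38.9]
cheek+1 880 z 20.3 rect(unit frame) [-98.96  41.21   7.19  31.22  74.58] pct x [-113.9  -85.4] y [35.2 47.4]
   ux -110 uy [40.6 47.5]
   ux -100 uy [38.1 44.7]
   ux -90 uy [35.7 42.2]
```

Call:
send_rows(
  series=[
    [0,[-0.011,-0.039,-0.12],[0,0,0]],
    [0,[0,0,0],[0,0,0]],
    [0,[-0.16,0.047,0],[0,0,0]],
    [0,[-0.16,0.047,0],[0,0,0]],
    [0,[-0.16,0.047,0],[0,0,0]],
    [0,[-0.16,0.047,0],[0,0,0]],
    [0,[0,0,0],[0,0,0]],
    [0,[0,0,0],[0,0,0]],
  ],
)

```text
clock: 8.1
eef_pos: [786.6, 86.6, 52.2]
tool_rot: [3.135, 0.039, 2.851]
force: [23.0, -6.5, 8.7]
width: 9.1
gripper_force: 60.2
```

Run:
```python
from rel import *
d=grab("wrist"); s=sensors.read_state(); print(s["clock"],s["eef_pos"],s["tool_rot"],s["force"],rel(s["eef_pos"][None]))
cv2.imwrite("pics/w3.png",d["img"][...,::-1])
run("wrist",s["eef_pos"][2]-30)
```

```text
8.15 [786.51534889  86.59331521  52.13981617] [3.13548809 0.03881859 2.85135632] [23.87743458 -6.65715508  8.26974386] [[-1.91122826e+02  1.30232611e-01]]
wrist cassette 8013 z 27.7 rect(unit frame) [-1.798e+02 -7.800e-01  7.210e+01  7.002e+01  1.700e-01] pct x [-212.  -148.5] y [-35.   33.3]
ledge 14735 z 12.5 rect(unit frame) [-88.2   -1.48  87.8   52.09  89.82] pct x [-112.1  -62.7] y [-41.3  38.3]
cheek-1 1789 z 20.4 rect(unit frame) [-93.58 -32.28  52.59  31.28   8.66] pct x [-119.9  -66.7] y [-49.5 -20.9]
   ux -110 uy [-50.1 -23.3]
   ux -100 uy [-48.  -41.1]
   ux -90 uy [-45.5 -38.5]
   ux -80 uy [-43.8 -37.9]
   ux -72 uy [-43.9 -37.9]
cheek+1 1725 z 20.3 rect(unit frame) [-92.97  33.81  28.15  53.78  89.34] pct x [-119.8  -66.5] y [20.6 46.7]
   ux -110 uy [21.7 47.6]
   ux -100 uy [38.3 44.9]
   ux -90 uy [35.7 42.2]
   ux -80 uy [34.4 40.4]
   ux -72 uy [34.5 40.4]
```

View pics/w3.png

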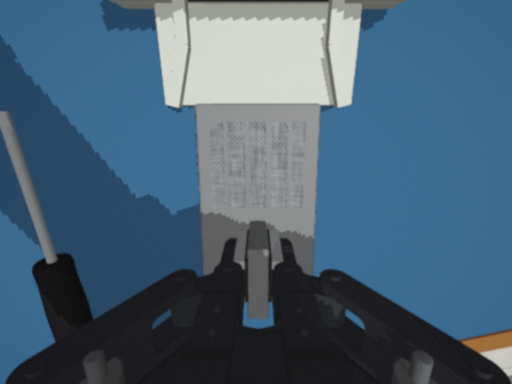

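The view shows the nose butted against the ledge's front edge (row 104) and the tool slightly tilted. I back off and raise, then measure the slab's tilt.

Call:
send_rows(
  series=[
    [0,[0.2,-0.059,0],[0,0,0]],
    [0,[0.2,-0.059,0],[0,0,0]],
    [0,[0,0,0],[0,0,0]],
    [0,[0,0,0],[0,0,0]],
    [0,[0,0,0],[0,0,0]],
  ],
)

```text
clock: 8.78
eef_pos: [792.9, 85.6, 42.4]
tool_rot: [-3.142, -0.001, 2.854]
force: [0.5, -0.5, -1.6]
width: 9.3
gripper_force: 58.9
```

```bash
cat > tilt.py <<'E'
from rel import *
def tilt(look=True):
    d=grab("wrist"); s=sensors.read_state(); print(s["clock"],s["eef_pos"].round(1),s["tool_rot"].round(4),"F",s["force"].round(1),s["width"],rel(s["eef_pos"][None]).round(1))
    C=cloud(d); R=rel(C.reshape(-1,3)).reshape(C.shape[:2]+(2,)); t=rel(s["eef_pos"][None])[0]
    hsv=cv2.cvtColor(d["img"],cv2.COLOR_RGB2HSV)
    m=(d["depth"]>0)&(R[...,0]>t[0]+25)&(R[...,0]<t[0]+82)&(abs(R[...,1]-t[1])<30)&(C[...,2]>s["eef_pos"][2]-38)&(C[...,2]<s["eef_pos"][2]-8)
    A=np.c_[R[m]-t,np.ones(m.sum())]; k=np.linalg.lstsq(A,C[m][:,2],rcond=None)[0]
    print("slab slope deg along x,y",np.degrees(k[:2]).round(2),"z top at nose",(k@[86,0,1]).round(1),"at fin",k[2].round(1),m.sum())
    return s
E
python3 - <<'E'
from tilt import *
s=tilt(); run("wrist",s["eef_pos"][2]-30)
E
```

```text
8.825 [793.   85.6  42.4] [-3.1416e+00 -7.0000e-04  2.8540e+00] F [ 0.4 -0.4 -1.1] 9.422675345378082 [[-197.6   -0.7]]
slab slope deg along x,y [-5.26 -0.06] z top at nose 13.0 at fin 20.9 10204
wrist cassette 11887 z 17.9 rect(unit frame) [-1.7436e+02 -1.5100e+00  9.3490e+01  7.0160e+01  6.0000e-02] pct x [-216.5 -133.6] y [-35.6  32.5]
ledge 14430 z 12.5 rect(unit frame) [-91.41  -1.42  88.28  46.37  89.98] pct x [-113.4  -69.2] y [-41.6  38.8]
cheek-1 1381 z 20.5 rect(unit frame) [-92.53 -43.45  43.96   8.25  10.87] pct x [-113.4  -71.9] y [-50.4 -37.8]
   ux -110 uy [-50.8 -43.7]
   ux -100 uy [-48.2 -41.2]
   ux -90 uy [-45.5 -38.9]
   ux -80 uy [-43.7 -37.8]
   ux -72 uy [-43.7 -37.8]
cheek+1 1338 z 20.4 rect(unit frame) [-92.62  40.13   8.14  43.84  79.32] pct x [-113.4  -72. ] y [34.5 47. ]
   ux -110 uy [40.9 47.3]
   ux -100 uy [38.1 44.9]
   ux -90 uy [35.6 42.2]
   ux -80 uy [34.5 40.4]
   ux -72 uy [34.5 40.4]
```

The cassette has pivoted in the grip and the nose droops 5.3°. I back off, rise, and tilt the tool to level it.

Call:
send_rows(
  series=[
    [0,[0.2,-0.059,0.1],[0,0,0]],
    [0,[0.05,-0.015,0.1],[0,0,0]],
    [0,[0,0,0],[0.15,0.5,0]],
    [0,[0,0,0],[0.15,0.5,0]],
    [0,[0,0,0],[0,0,0]],
    [0,[0,0,0],[0,0,0]],
    [0,[0,0,0],[0,0,0]],
  ],
)

```text
clock: 9.7
eef_pos: [808.1, 81.1, 54.7]
tool_rot: [3.141, -0.091, 2.854]
force: [0.0, -0.3, -2.4]
width: 9.4
gripper_force: 58.9
```

Run:
```python
from tilt import *
s=tilt(); run("wrist",s["eef_pos"][2]-30)
```

```text
9.75 [808.2  81.2  54.8] [ 3.1411 -0.091   2.8541] F [ 0.5  0.2 -2.7] 9.452718437148175 [[-213.5   -0.8]]
slab slope deg along x,y [-0.01 -0.09] z top at nose 33.2 at fin 33.2 10403
wrist cassette 16793 z 33.0 rect(unit frame) [-183.15   -1.62  104.36   70.37    0.2 ] pct x [-228.9 -131.7] y [-35.8  32.5]
ledge 12200 z 12.5 rect(unit frame) [-93.01  -1.59 108.54  43.26  89.88] pct x [-113.7  -72.3] y [-54.6  51.1]
cheek-1 958 z 20.5 rect(unit frame) [-94.57 -43.78  40.22   7.92  12.55] pct x [-114.   -75.9] y [-50.4 -38. ]
   ux -110 uy [-50.9 -43.8]
   ux -100 uy [-48.2 -41.1]
   ux -90 uy [-45.3 -39. ]
   ux -80 uy [-43.7 -38. ]
cheek+1 934 z 20.4 rect(unit frame) [-94.63  40.54   7.75  40.23  77.86] pct x [-113.9  -75.8] y [34.5 47.1]
   ux -110 uy [40.8 47.4]
   ux -100 uy [38. 45.]
   ux -90 uy [35.4 42.2]
   ux -80 uy [34.4 40.2]
```

Call:
send_rows(
  series=[
    [0,[0,0,-0.17],[0,0,0]],
    [0,[0,0,0],[0,0,0]],
    [0,[-0.14,0.0415,0],[0,0,0]],
    [0,[-0.14,0.0415,0],[0,0,0]],
    [0,[-0.14,0.0415,0],[0,0,0]],
    [0,[-0.14,0.0415,0],[0,0,0]],
    [0,[0,0,0],[0,0,0]],
    [0,[0,0,0],[0,0,0]],
  ],
)

```text
clock: 10.75
eef_pos: [775.2, 90.6, 44.5]
tool_rot: [3.141, -0.09, 2.854]
force: [0.6, -0.3, -0.8]
width: 9.1
gripper_force: 58.9
```

Run:
```python
from tilt import *
s=tilt(); run("wrist",s["eef_pos"][2]-30)
```

```text
10.8 [775.2  90.4  44.4] [ 3.1413 -0.0904  2.8534] F [ 1.6  0.2 -2.4] 9.047946761015211 [[-179.2   -0.3]]
slab slope deg along x,y [-0.04 -0.09] z top at nose 23.0 at fin 23.0 10431
wrist cassette 16811 z 22.8 rect(unit frame) [-149.23   -1.21   70.32  104.91   89.99] pct x [-194.7  -97.5] y [-35.4  32.8]
ledge 9289 z 12.6 rect(unit frame) [-87.09  -1.6   88.12  54.23  89.96] pct x [-111.3  -60.3] y [-41.9  38.9]
cheek-1 2321 z 21.6 rect(unit frame) [-93.61 -32.45  52.66  31.16   8.24] pct x [-119.8  -66.8] y [-49.4 -20.4]
   ux -110 uy [-49.6 -20.8]
   ux -100 uy [-47.1 -20.7]
   ux -90 uy [-45.  -38.5]
   ux -80 uy [-43.2 -37.5]
   ux -72 uy [-43.9 -37.5]
cheek+1 2116 z 21.3 rect(unit frame) [-93.45  30.5   28.56  52.87  80.41] pct x [-119.6  -66.7] y [20.3 46.7]
   ux -110 uy [20.6 47. ]
   ux -100 uy [20.6 44.3]
   ux -90 uy [35.8 42.4]
   ux -80 uy [34.6 40.3]
   ux -72 uy [34.5 40.3]
top 6646 z 51.9 rect(unit frame) [-62.45  -1.57 150.91   6.43  89.88] pct x [-64.8 -59.8] y [-74.9  71.8]
```

Call:
send_rows(
  series=[
    [0,[0.001,0.005,-0.02],[0,0,0]],
    [0,[-0.12,0.0355,0],[0,0,0]],
    [0,[-0.12,0.0355,0],[0,0,0]],
    [0,[-0.12,0.0355,0],[0,0,0]],
    [0,[-0.12,0.0355,0],[0,0,0]],
    [0,[-0.12,0.0355,0],[0,0,0]],
    [0,[-0.12,0.0355,0],[0,0,0]],
    [0,[0,0,0],[0,0,0]],
  ],
)

```text
clock: 11.8
eef_pos: [731.1, 104.3, 43.2]
tool_rot: [3.141, -0.092, 2.854]
force: [0.1, 0.3, -1.5]
width: 9.5
gripper_force: 58.9
```

Run:
```python
from tilt import *
s=tilt()
```

```text
11.85 [731.7 103.9  43.2] [ 3.1412 -0.0909  2.8538] F [ 0.   0.2 -2.2] 9.38033944580557 [[-133.6   -0.9]]
slab slope deg along x,y [ 0.43 -0.12] z top at nose 22.1 at fin 21.4 8042
```

Call:
send_rows(
  series=[
    [0,[-0.12,0.0355,0],[0,0,0]],
    [0,[-0.12,0.0355,0],[0,0,0]],
    [0,[-0.12,0.0355,0],[0,0,0]],
    [0,[-0.12,0.0355,0],[0,0,0]],
    [0,[-0.12,0.0355,0],[0,0,0]],
    [0,[-0.06,0.018,0],[0,0,0]],
    [0,[-0.04,0.012,0],[0,0,0]],
    [0,[0,0,0],[0,0,0]],
  ],
)

```text
clock: 12.85
eef_pos: [689.7, 116.2, 43.1]
tool_rot: [3.141, -0.091, 2.854]
force: [-0.7, 0.2, -2.0]
width: 9.0
gripper_force: 58.9
```

Run:
```python
from tilt import *
s=tilt()
```

```text
12.9 [689.9 116.1  43.1] [ 3.1413 -0.0909  2.8535] F [ 0.9  0.6 -2.3] 9.188817952690684 [[-90.1  -0.7]]
slab slope deg along x,y [0. 0.] z top at nose 0.0 at fin 0.0 0
```

Call:
send_rows(
  series=[
    [0,[-0.04,0.0118,0],[0,0,0]],
    [0,[-0.04,0.0118,0],[0,0,0]],
    [0,[-0.032,0.0095,0],[0,0,0]],
    [0,[0,0,0],[0,0,0]],
  ],
)

```text
clock: 13.4
eef_pos: [682.8, 118.3, 43.1]
tool_rot: [3.141, -0.091, 2.854]
force: [-1.2, -0.7, -1.5]
width: 8.9
gripper_force: 58.9
```

Call:
send_rows(
  series=[
    [0,[-0.032,0.0095,0],[0,0,0]],
    [0,[-0.032,0.0095,0],[0,0,0]],
    [0,[0,0,0],[0,0,0]],
    [0,[0,0,0],[0,0,0]],
  ],
)

```text
clock: 13.9
eef_pos: [679.2, 119.3, 43.1]
tool_rot: [3.141, -0.091, 2.854]
force: [-0.2, -0.4, -1.3]
width: 9.3
gripper_force: 58.9
```

Run:
```python
from tilt import *
s=tilt(); d=load("wrist"); cv2.imwrite("pics/w4.png",d["img"][...,::-1])
```

```text
13.95 [679.2 119.3  43.2] [ 3.1412 -0.091   2.8535] F [-0.2  0.3 -2.7] 9.520157783998737 [[-79.   -0.8]]
slab slope deg along x,y [0. 0.] z top at nose 0.0 at fin 0.0 0
```

View pics/w4.png

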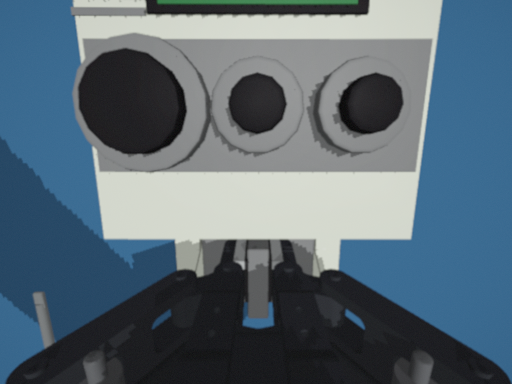

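The view shows the unit with the large key at (132,100), the middle key at (257,102) and the end key at (370,102). The fin is very close to the front face at row 240. I push gently until contact shows.

Call:
send_rows(
  series=[
    [0,[-0.032,0.0095,0],[0,0,0]],
    [0,[0,0,0],[0,0,0]],
    [0,[0,0,0],[0,0,0]],
  ],
)

```text
clock: 14.32
eef_pos: [678.4, 119.5, 43.3]
tool_rot: [3.141, -0.089, 2.853]
force: [3.6, -1.4, -4.2]
width: 9.3
gripper_force: 58.8
```

Call:
send_rows(
  series=[
    [0,[-0.048,0.0142,0],[0,0,0]],
    [0,[0,0,0],[0,0,0]],
    [0,[0,0,0],[0,0,0]],
  ],
)

```text
clock: 14.7
eef_pos: [678.3, 119.4, 43.6]
tool_rot: [3.14, -0.083, 2.853]
force: [10.6, -1.6, -6.2]
width: 9.4
gripper_force: 58.4
```

Call:
send_rows(
  series=[
    [40,[0,0,0],[0,0,0]],
    [40,[0,0,0],[0,0,0]],
    [40,[0,0,0],[0,0,0]],
    [40,[0,0,0.3],[0,0,0]],
    [40,[0,0,0.6],[0,0,0]],
    [40,[0,0,0.8],[0,0,0]],
    [0,[0,0,0.4],[-0.15,-0.5,0]],
    [0,[0,0,0],[-0.14,-0.46,0]],
  ],
)

```text
clock: 15.7
eef_pos: [674.7, 121.6, 172.1]
tool_rot: [3.139, -0.001, 2.854]
force: [-0.3, 0.8, -0.1]
width: 4.4
gripper_force: 0.0
```

Call:
send_rows(
  series=[
    [0,[0.3,-0.09,0.2],[0,0,0]],
    [0,[0.3,-0.09,0],[0,0,0]],
    [0,[0,0,0],[0,0,0]],
    [0,[0,0,0],[0,0,0]],
  ],
)

```text
clock: 16.2
eef_pos: [708.8, 110.6, 180.6]
tool_rot: [-3.141, -0.007, 2.854]
force: [-0.1, -0.8, 1.0]
width: -0.1
gripper_force: 0.0
```

```bash
cat > chk.py <<'E'
from rel import *
d=grab("wrist"); s=sensors.read_state(); print(s["clock"],s["eef_pos"].round(1),s["tool_rot"].round(4),"F",s["force"].round(1),s["width"],rel(s["eef_pos"][None]).round(1))
C=cloud(d); Z=C[...,2]; R=rel(C.reshape(-1,3)).reshape(Z.shape+(2,)); ux,uy=R[...,0],R[...,1]; ok=d["depth"]>0
hsv=cv2.cvtColor(d["img"],cv2.COLOR_RGB2HSV)
rep("top",biggest(ok&(Z>48)&(Z<56)&(abs(ux)<70)&(abs(uy)<90)&(hsv[...,1]<50)&(hsv[...,2]>150)),C)
f=ok&(Z>56)&(Z<66)&(ux<-55)&(ux>-115)&(abs(uy)<20)
if f.sum()>20: rep("fin",f,C)
c=ok&(Z>16)&(Z<24)&(ux<-70)&(ux>-150)&(abs(uy)<34)
if c.sum()>20: rep("slab",c,C)
for y0 in(47,0,-43):
    k=ok&(Z>58)&(Z<90)&(np.hypot(ux+4,uy-y0+1.5)<26)&(hsv[...,2]<75)
    if k.sum()>20:
        P=R[k]; (cc,r)=cv2.minEnclosingCircle(P.astype(np.float32)); print("key",y0,k.sum(),np.round(cc,1),round(r,1),"z",np.percentile(Z[k],[10,50,90]).round(1))
cv2.imwrite("pics/w%d.png"%int(s["clock"]*10),d["img"][...,::-1])
E
python3 chk.py; ls pics
```

```text
16.25 [708.9 110.7 180.7] [-3.1413 -0.0062  2.8542] F [-0.4  0.6 -0.9] -0.24116410418819717 [[-109.9   -1. ]]
top 10163 z 52.6 rect(unit frame) [ -5.3   -1.94 150.91 117.31  89.7 ] pct x [-62.7  51. ] y [-76.2  72.3]
fin 425 z 62.3 rect(unit frame) [-81.54  -1.32   9.55  35.83  89.71] pct x [-99.3 -63.7] y [-6.   3.5]
slab 1617 z 20.4 rect(unit frame) [-87.6   -0.23  34.69  67.48   0.15] pct x [-104.6  -70.4] y [-33.4  32.8]
key 47 1821 [-3.1 44.9] 18.5 z [73.1 74.3 75.3]
key 0 583 [-5.1 -9.4] 18.1 z [72.9 74.4 75.2]
key -43 611 [ -5.4 -40.6] 14.7 z [72.5 74.2 75.3]
crop0.png
scene0.png
top0.png
w1.png
w162.png
w2.png
w3.png
w4.png
```

The cassette is home: the fin's front is at −63.6 against the face at about −64, and the slab top is 20.4 high. Next I go over the large key.

Call:
send_rows(
  series=[
    [0,[-0.65,-0.078,0],[0,0,0]],
    [0,[-0.65,-0.078,0],[0,0,0]],
    [0,[-0.625,-0.076,0],[0,0,0]],
    [0,[0,0,-0.7],[0,0,0]],
    [0,[0,0,-0.65],[0,0,0]],
    [0,[0,0,0],[0,0,0]],
    [0,[0,0,0],[0,0,0]],
  ],
)

```text
clock: 17.12
eef_pos: [595.4, 96.3, 101.3]
tool_rot: [3.141, -0.003, 2.854]
force: [-0.5, -0.1, 0.6]
width: -0.1
gripper_force: 0.0
```

Run:
```python
from rel import *
d=load("wrist"); C=cloud(d); Z=C[...,2]; R=rel(C.reshape(-1,3)).reshape(Z.shape+(2,))
for y0 in(45.2,-1.8,-44.8):
    r=np.hypot(R[...,0]+3,R[...,1]-y0)
    print(y0,[(q,np.median(Z[(abs(r-q)<1)&(d["depth"]>0)]).round(1)) for q in range(2,27,3)])
s=sensors.read_state(); print(s["eef_pos"],s["tool_rot"],s["force"])
d=get_image("top"); cv2.imwrite("pics/t1.png",cv2.resize(d["img"][110:230,160:280,::-1],(480,480),interpolation=2))
```

```text
45.2 [(2, np.float64(74.5)), (5, np.float64(74.6)), (8, np.float64(74.4)), (11, np.float64(74.5)), (14, np.float64(74.5)), (17, np.float64(74.0)), (20, np.float64(64.5)), (23, np.float64(64.4)), (26, np.float64(63.6))]
-1.8 [(2, np.float64(74.5)), (5, np.float64(74.6)), (8, np.float64(74.5)), (11, np.float64(65.5)), (14, np.float64(64.5)), (17, np.float64(64.2)), (20, np.float64(53.1)), (23, np.float64(53.2)), (26, np.float64(53.4))]
-44.8 [(2, np.float64(74.6)), (5, np.float64(74.3)), (8, np.float64(74.5)), (11, np.float64(66.7)), (14, np.float64(64.4)), (17, np.float64(64.3)), (20, np.float64(53.1)), (23, np.float64(53.0)), (26, np.float64(53.0))]
[595.35298784  96.34726163 101.27665698] [ 3.14106062e+00 -2.62090361e-03  2.85378982e+00] [-0.4567683  -0.06974991  0.63045373]
```

View pics/t1.png

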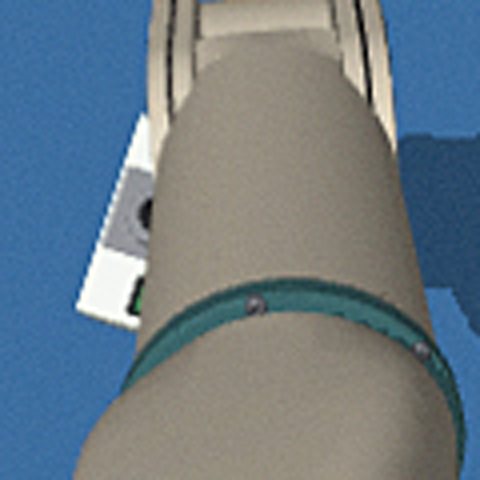

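The arm hides the keys in the top view. The wrist depth puts the key tops at about 74 and the collars at 64, so the fingers can press clear of the collars. I press the large key.

Call:
send_rows(
  series=[
    [0,[-0.03,0,-0.15],[0,0,0]],
    [0,[0,0,-0.06],[0,0,0]],
    [0,[0,0,-0.05],[0,0,0]],
    [0,[0,0,-0.04],[0,0,0]],
    [0,[0,0,0],[0,0,0]],
    [0,[0,0,0],[0,0,0]],
  ],
)

```text
clock: 17.92
eef_pos: [593.5, 96.2, 84.8]
tool_rot: [3.141, -0.003, 2.853]
force: [-4.2, 0.2, 20.9]
width: -0.0
gripper_force: 10.6
```

Call:
send_rows(
  series=[
    [0,[0,0,0.35],[0,0,0]],
    [0,[0,0,0],[0,0,0]],
    [0,[0.11,0.38,0],[0,0,0]],
    [0,[0.11,0.38,0],[0,0,0]],
    [0,[0,0,0],[0,0,0]],
    [0,[0,0,0],[0,0,0]],
  ],
)

```text
clock: 18.68
eef_pos: [605.8, 141.8, 102.5]
tool_rot: [-3.14, -0.004, 2.855]
force: [0.1, -0.4, 0.3]
width: -0.2
gripper_force: 0.0
```

Call:
send_rows(
  series=[
    [0,[0.01,0,-0.17],[0,0,0]],
    [0,[0,0,-0.06],[0,0,0]],
    [0,[0,0,-0.05],[0,0,0]],
    [0,[0,0,-0.04],[0,0,0]],
    [0,[0,0,0],[0,0,0]],
    [0,[0,0,0],[0,0,0]],
  ],
)

```text
clock: 19.42
eef_pos: [606.7, 140.7, 85.0]
tool_rot: [-3.141, -0.004, 2.853]
force: [-2.2, -2.9, 10.2]
width: 0.2
gripper_force: 5.1
```

Call:
send_rows(
  series=[
    [0,[0,0,-0.03],[0,0,0]],
    [0,[0,0,0],[0,0,0]],
    [0,[0,0,0],[0,0,0]],
  ],
)

```text
clock: 19.8
eef_pos: [606.8, 140.6, 84.8]
tool_rot: [-3.141, -0.003, 2.853]
force: [-5.7, -2.9, 21.7]
width: -0.1
gripper_force: 10.6
```

Call:
send_rows(
  series=[
    [0,[0,0,0.4],[0,0,0]],
    [0,[0,0,0.8],[0,0,0]],
    [0,[0,0,0.6],[0,0,0]],
    [0,[0.6,-0.18,0],[0,0,0]],
    [0,[0.6,-0.18,0],[0,0,0]],
    [0,[0.5,-0.15,0],[0,0,0]],
    [0,[0,0,0],[0,0,0]],
    [0,[0,0,0],[0,0,0]],
  ],
)

```text
clock: 20.8
eef_pos: [707.8, 111.5, 189.4]
tool_rot: [-3.141, -0.006, 2.854]
force: [-0.7, -0.1, -0.2]
width: -0.1
gripper_force: 0.0
```

```bash
python3 chk.py; ls -t pics | head -1
```

```text
20.85 [707.7 111.9 189.7] [ 3.1416 -0.0055  2.8543] F [-0.6  0.6  0.4] -0.0738649155066927 [[-108.4   -1.7]]
top 9721 z 52.6 rect(unit frame) [ -3.53  -1.79 150.98 121.01  89.88] pct x [-62.6  54.9] y [-76.1  72.3]
fin 376 z 62.4 rect(unit frame) [-81.62  -1.34  36.     8.86   0.  ] pct x [-99.5 -63.7] y [-5.8  3. ]
slab 1547 z 20.4 rect(unit frame) [-87.58  -0.18  67.62  34.53  89.96] pct x [-104.6  -70.5] y [-33.4  32.7]
key 47 1673 [-3.7 45.5] 19.3 z [73.2 74.3 75.3]
key 0 530 [-4.5 -9.3] 17.8 z [73.  74.2 75.3]
key -43 550 [ -6.2 -41.1] 14.5 z [72.9 74.2 75.4]
w208.png
```

The cassette is still home, all keys are up and the robot is clear.

```bash
python3 -c "
from h import *
print(ctrl.finish_job())"
```

```text
the job is handed in; nothing more can be done
None
```

I slid the grey cassette fully home and let go of it, pressed the large key and then the small middle key right down and let each up, never touched the end key, and handed the job in at about 21 s; no verdict came back.

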